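# Restock the pastry case and shut its door

### The arm

A 7-joint arm with a two-finger parallel gripper is mounted at the origin on a cart in front of the work surface, level with it; the furniture and walls round the work are solid. World frame = base frame: x ahead of the robot, y to its left, z up, the work surface at z = 0. Lengths are in mm, angles in rad, forces in N, time in s.
With the tool pointing down it reaches from about 400 to 875 mm from the base axis. Payload 19.3 kg.
Tool frame: the origin (TCP) lies at the very end of the fingers, on their centre line; the grasp point (between the pads) lies 19 mm behind it (grip_point_offset is the z of the grasp point in the tool frame, in mm); z points along the fingers, x is the direction in which the jaws open and shut, and the axes are right-handed (so a half turn about z gives the same grasp; the last joint's range is limited). The gripper opens to 85 mm and grips with 20 to 120 N. Pads are 22 mm wide; open, the fingers measure 114 mm over their backs; the gripper's body (76 mm by 85 mm) begins 54 mm behind the grasp point. The pads swing forward as they close: fully open they stand 13 mm farther back than shut.
Start: joints at [-1.42, 0.521, -0.036, 1.599, 0.021, 1.021, -0.113], TCP at [136.901, 609.814, 231.291] pointing down, gripper open.
Joint ranges: [-2.91, 2.91], [-0.3, 2.13], [-1.5, 1.42], [0.17, 2.43], [-1.26, 4.41], [0.16, 1.93], [-2.52, 2.52]. Speed limits (rad/s): [1.89, 1.89, 2.39, 2.39, 3.01, 3.01, 3.01].

### API

Orientations are given as a 3x3 rotation matrix whose columns are the frame's x, y, z axes.
In Python, from workcell import movep, movel, goto_joints, open_gripper, clamp, wait, inverse_kinematics, read_state, camera, PlanningError, finish_job, grip_point_offset gives the robot as it stands. Calls block until the motion is done:
- movep(position, orientation): joint-space move of the TCP to a pose.
- movel(position, frame=None, max_speed=150, guard=None): straight line of the TCP; frame=None keeps the orientation; max_speed is the mean speed in mm/s. With guard (N) it stops when the force on the tool has changed by that much, and returns True; else False.
- goto_joints(angles): joint-space move.
- open_gripper() and clamp(): open the fingers fully, or close them until they stop; the grip force is fixed at half the most.
- wait(seconds).
- inverse_kinematics(position, orientation): joint angles nearest the present ones, or None.
- read_state(): the state.
- camera(name): name is "scene" or "top" or "wrist"; returns a dict with "image" (384x512x3 uint8, blue, green, red), "range_z" (384x512 float32, mm along the optical axis (not along the pixel's ray), 0 where there is no reading), "fx", "fy", "cx", "cy" (pixels), "cam_to_world" (4x4, takes a point from camera to world coordinates). Camera axes: x right, y up, looking along -z (the intrinsics and any distortion apply to the point x, -y, -z); pixel columns grow to the right and rows downward; lengths in mm; the calibration is good to about 2 mm. A picture is of the moment at which its call begins.
A pose or a line that the arm cannot do raises PlanningError and nothing moves.
- finish_job(): hands the job in, once; it reports no verdict.
The state is a dict: "time": time; "qpos": joint angles; "qvel": joint speeds; "joint_efforts": joint torques, N m; "eef_pos": TCP position; "tool_rot": TCP orientation; "ft_force": force on the tool from outside, world axes, zero at the start; "torque": the same for the moment, N m; "finger_gap": finger opening in mm.
Only numpy, scipy, OpenCV 4.12 (cv2) and the standard library are available. Lean on these libraries where they do the work, as an engineer would, in place of code of your own. Each camera call takes 0.05 s, during which the arm holds its last target. There are 200 camera calls.

### The job

Restock the small pastry case: slide the loose tray of two muffins along the counter between the runners of the empty lane until the whole tray is inside the case, then slide the case's door fully shut in front of it. Keep both muffins standing in their tray, and do not disturb the milk jug or the toothpick pot.

Things in the scene. Friction and masses are not known exactly. Their poses are not given: they have to be found in the camera images.
- pastry_case: Fixed clear-sided case, 276 mm wide (y), 190 deep (x), 104 high, origin under its centre; x points from its front to its back, y left. No floor: trays slide on the counter. Two lanes; the left one, behind a fixed pane, is full. Roof underside 92 mm up; an aluminium door track along the top of the front, 90 to 104 mm up, stands out 15 mm from the front.
- lane_mouth (a point): Centre of the empty right-hand lane's mouth, in the case's front plane, 25 mm up; x points into the lane, y left, z up. The lane is 124 mm wide at the mouth and 175 mm deep to its back stop, with oak runners 12 mm high on both sides. In front of the mouth the runners go on for 41 mm and flare to about 155 mm apart.
- tray: Loose bent-steel tray with two muffins, origin under its centre; x (its length, 168 mm) points from its front panel to the end that enters the lane first, y left (width 118 mm). Low walls 22 mm high, front panel 5 mm thick and 46 mm high toward the robot. About 0.4 kg, and 0.22 kg of muffins. It slides on the counter.
- tray_front (a point): Centre of the outer face of the tray's front panel, 22 mm above the counter; axes as the tray's. With the tray at the back stop this point is 7 mm beyond the mouth, inside the lane; the door cannot pass if the panel stands more than 4 mm out of the mouth.
- case_door (a joint): Position of the sliding door in m: 0 = shut in front of the empty lane, 0.138 = fully open, in front of the left lane. About 1 N of friction; it stays where it is left and stops at both ends.
- door_knob (a point): Centre of the steel knob on the middle of the door's front, 60 mm up; axes as lane_mouth. The knob's head is 20 mm across, from 2 mm behind this point to 9 mm in front of it; an 11 mm neck joins it to the door, 17 mm behind this point. The door: clear pane in an aluminium frame, 129 mm wide, 14 to 90 mm up, 5 to 12 mm in front of the case's front plane. Pushed right (-y) it shuts.
- muffin_near_centre (a point): Centre (half-way up) of the wrapped muffin next to the tray's front panel: about 78 mm across, 72 mm high, standing on the tray's floor, 4 mm above the counter.
- muffin_far_centre (a point): Centre (half-way up) of the wrapped muffin at the tray's far end: about 77 mm across, 72 mm high.
- milk_jug_centre (a point): Centre of the small steel milk jug, 80 mm high, 94 mm over its handle: a bystander, loose on the counter to the right of the tray.
- toothpick_pot_centre (a point): Centre of the steel pot of toothpicks, 43 mm across, 70 mm high: a bystander, loose on the counter to the left of the tray.
Things that resemble listed ones, but are neither listed nor needed, are in the scene too. Leave any turquoise look-alike of the part that bears muffin_near_centre alone.

How it is judged:
By the outcome, as a careful person would: the job done as asked, in the order asked, and still so for the second after the job is handed in, with the robot touching nothing.
It also fails if it takes over 70 s, if anything falls off the work surface, if the arm or the gripper's body presses on something with over 40 N, if the wrist force passes 120 N, or if a joint passes its speed limit or range.

## Working session

There is one attempt and no reset: what is moved stays moved. The work goes in short steps, each a Python script; the robot and the scene stay as the last script left them, time stands still between calls to the robot, and variables do not carry over. Pictures are saved under pics/ and viewed, about 8 in all and at most 12, crops included, and the job is handed in when it is done.

```bash
mkdir -p pics
cat > h.py <<'E'
import numpy as np, cv2, pickle
from workcell import *
def snap(n,f):
    c=camera(n); pickle.dump(c,open(f'pics/{f}.pkl','wb')); cv2.imwrite(f'pics/{f}.png',c['image']); return c
def cloud(c):
    h,w=c['range_z'].shape; u,v=np.meshgrid(np.arange(w),np.arange(h)); z=c['range_z']
    P=np.stack([(u-c['cx'])/c['fx']*z,-(v-c['cy'])/c['fy']*z,-z,np.ones_like(z)],-1)@np.array(c['cam_to_world']).T
    P=P[...,:3]; P[z<=0]=np.nan; return P
E
python3 - <<'E'
from h import *
a=snap('top','t0'); b=snap('scene','s0')
cv2.imwrite('pics/both.png',np.vstack([a['image'],b['image']])[:, :])
print(a['cam_to_world'],b['cam_to_world'],a['fx'],a.keys(),read_state())
E
```

```text
[[-2.27628926e-02  9.87826264e-01 -1.53886722e-01  4.08787833e+02]
 [-9.99736208e-01 -2.20203173e-02  6.52843992e-03  3.01432332e+01]
 [ 3.06032996e-03  1.53994734e-01  9.88066929e-01  1.23372810e+03]
 [ 0.00000000e+00  0.00000000e+00  0.00000000e+00  1.00000000e+00]] [[ 7.25975175e-01  5.06422476e-01 -4.65291651e-01  7.16906519e+01]
 [-6.87714830e-01  5.37431486e-01 -4.88073468e-01 -4.99263478e+02]
 [ 2.89100928e-03  6.74317190e-01  7.38436164e-01  8.53432025e+02]
 [ 0.00000000e+00  0.00000000e+00  0.00000000e+00  1.00000000e+00]] 360.44116837674613 dict_keys(['image', 'range_z', 'fx', 'fy', 'cx', 'cy', 'cam_to_world']) {'time': 0.1, 'qpos': array([-1.42019615,  0.52192899, -0.03633957,  1.59988649,  0.02119346,
        1.02112644, -0.11276935]), 'qvel': array([-6.77879316e-05, -8.59839568e-04, -7.57076731e-04, -1.30391114e-03,
        1.61268062e-03,  2.13198826e-03, -1.68779417e-03]), 'joint_efforts': array([ 3.48704765e-03, -9.28495789e+01,  1.98381208e+00, -3.70529401e+01,
        1.81222439e-02,  5.45181858e-03,  2.47152587e-05]), 'eef_pos': array([136.84343976, 609.55231408, 230.82209503]), 'tool_rot': array([[ 2.18985383e-01,  9.75728127e-01, -1.57169577e-04],
       [ 9.75727664e-01, -2.18985433e-01, -9.51754581e-04],
       [-9.63071562e-04,  5.50656376e-05, -9.99999535e-01]]), 'ft_force': array([ 0.12905486, -0.27742709, -0.14098516]), 'torque': array([ 0.03430172, -0.05603444,  0.03438492]), 'finger_gap': 85.17999207441322}
```

View pics/t0.png

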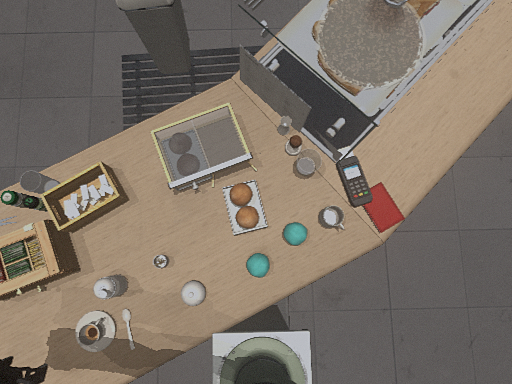

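View pics/s0.png

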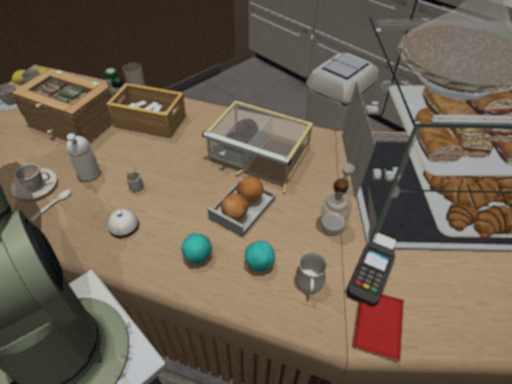

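Top view: the case is at about (203,145), with its knob near (195,187). The tray holds brown muffins at (240,194) and (247,217). The turquoise look-alikes are at (295,233) and (258,265), the jug at (331,216) and the pot at (161,261), with a white dome at (193,292). I choose the steel tray with the brown muffins. Next is a close crop.

Run:
```python
from h import *
a=pickle.load(open('pics/t0.pkl','rb')); b=pickle.load(open('pics/s0.pkl','rb'))
A=cv2.resize(a['image'][95:245,140:280],None,fx=4,fy=4,interpolation=cv2.INTER_CUBIC)
cv2.imwrite('pics/cropA.png',A)
B=cv2.resize(b['image'][90:240,190:330],None,fx=4,fy=4,interpolation=cv2.INTER_CUBIC)
cv2.imwrite('pics/cropB.png',B)
P=cloud(a)
for n,(u,v) in dict(near=(247,217),far=(240,194),jug=(331,216),pot=(161,261),turq1=(295,233),turq2=(258,265),counter=(215,215),knob=(196,189)).items(): print(n,P[v,u].round(1))
# heights map around the tray
np.set_printoptions(linewidth=250)
print(P[178:240:2,218:274:2,2].round(0).astype(int))
```

```text
near [519.2  34.5  72. ]
far [594.3  55.6  76.4]
jug [ 522.4 -252.3    6.7]
pot [384.3 324.5  11.8]
turq1 [ 464.3 -118.6   71.2]
turq2 [366.1   2.9  71.9]
counter [535.6 144.6  -2. ]
knob [617.5 201.5  56.4]
[[                   0                   -4                   -2                   -2                    3                    1                    2                    2                   -3                   -1                    0
                     2                    2                   -1                    1                   -1                    3                    2                    1                    0                    1                    0
                     1                    1                    1                    3                   -1                    2]
 [                   3                   -1                    1                    0                   -4                   -2                    2                    1                   -2                   -1                    4
                    -3                    4                    4
[... 16914 characters left out ...]
                   -1                    3]
 [                  -2                    2                    1                    0                   -1                    2                   -1                    2                   -1                    2                   -2
                     4                    2                    0                    3                    2                    2                   -4                   -2                    3                   -6                    2
                    -1                   -2                   -2                   -1                   -1                   -3]]<stdin>:11: RuntimeWarning: invalid value encountered in cast
```

View pics/cropA.png

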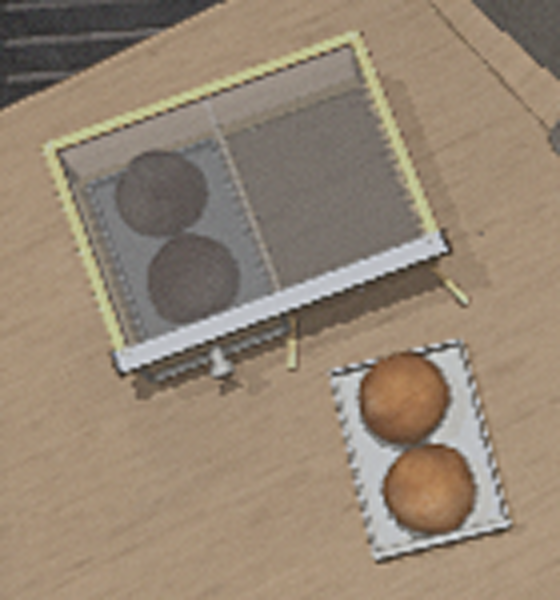

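View pics/cropB.png

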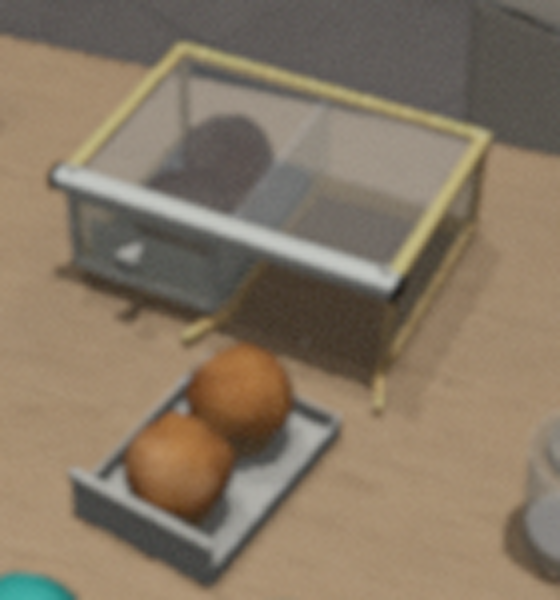

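The crops confirm the choice: a steel tray with two brown muffins. The empty right lane has its door open to the left, and the knob is at about (218,362) in the crop. Next I compute poses.

```bash
cat >> h.py <<'E'
def ray(c,u,v,z):
    M=np.array(c['cam_to_world']); d=M[:3,:3]@np.array([(u-c['cx'])/c['fx'],-(v-c['cy'])/c['fy'],-1]); o=M[:3,3]
    return o+d*(z-o[2])/d[2]
def fit(model,world):
    m=np.array(model,float);w=np.array(world)[:,:2];mc=m.mean(0);wc=w.mean(0)
    a=m-mc;b=w-wc;th=np.arctan2((a[:,0]*b[:,1]-a[:,1]*b[:,0]).sum(),(a*b).sum())
    R=np.array([[np.cos(th),-np.sin(th)],[np.sin(th),np.cos(th)]]);t=wc-R@mc
    print('yaw',np.degrees(th).round(2),'org',t.round(1),'resid',(w-(a@R.T+wc)).round(1).tolist());return th,t
E
python3 - <<'E'
from h import *
a=pickle.load(open('pics/t0.pkl','rb')); b=pickle.load(open('pics/s0.pkl','rb'))
A=lambda x,y,z: ray(a,140+x/4-.4,95+y/4-.4,z)
B=lambda x,y,z: ray(b,190+x/4-.4,90+y/4-.4,z)
cm=[(95,138),(95,-138),(-110,-138),(-110,138)]
th,t=fit(cm,[A(44,148,104),A(357,33,104),A(448,250,104),A(121,372,104)])
fit(cm,[B(182,43,104),B(490,133,104),B(397,292,97),B(53,178,97)])
tm=[(-84,59),(-84,-59),(84,59),(84,-59)]
tt,to=fit(tm,[A(377,561,46),A(511,526,46),A(332,374,22),A(463,342,22)])
# cloud tray centre and muffins
P=cloud(a).reshape(-1,3); P=P[np.isfinite(P).all(1)]
from scipy.optimize import least_squares
for c0,z0 in(((519,34),40),((594,55),40)):
    q=P[(np.hypot(P[:,0]-c0[0],P[:,1]-c0[1])<50)&(P[:,2]>57)]
    r=least_squares(lambda p:np.linalg.norm(q-[p[0],p[1],p[2]],axis=1)-p[3],[*c0,40,38]); print('muffin',r.x.round(1),len(q))
q=P[(abs(P[:,2]-46)<7)&(abs((P[:,:2]-to)@[np.cos(tt),np.sin(tt)]+82)<6)&(np.hypot(*(P[:,:2]-to).T)<110)]; print('panel',len(q),q.mean(0))
R=np.array([[np.cos(th),-np.sin(th)],[np.sin(th),np.cos(th)]])
print('knob pix in case', (A(220,365,60)[:2]-t)@R,'muffs')
for n,(u,v) in dict(fl=(292,367),fr=(464,302)).items(): print(n,(A(u,v,12)[:2]-t)@R)
print('divider',(A(278,290,92)[:2]-t)@R)
tc=(to-t)@R; print('tray in case',tc,np.degrees(tt-th))
for z0,c0 in((80,(525,-255)),(70,(385,322))):
  q=P[(np.hypot(P[:,0]-c0[0],P[:,1]-c0[1])<55)&(P[:,2]>20)]; print(q.min(0),q.max(0))
E
```

```text
yaw 19.91 org [762.8 183. ] resid [[-2.8, -2.6], [-3.5, 0.6], [3.2, -0.4], [3.1, 2.4]]
yaw 19.76 org [765.9 185.7] resid [[-5.0, -4.8], [-4.9, -0.7], [6.9, -0.8], [3.0, 6.3]]
yaw 12.77 org [557.2  41.6] resid [[1.7, -1.6], [1.8, 2.8], [-1.4, -1.9], [-2.2, 0.8]]
muffin [522.8  33.8  33.6  42.4] 349
muffin [595.8  51.6   3.8  69.4] 356
panel 68 [480.22192211  24.32469999  45.26973003]
knob pix in case [-119.42737222   67.29370207] muffs
fl [-132.60159224   13.83235314]
fr [-132.76468937 -145.05759853]
divider [-8.54956545e+01 -1.91124706e-02]
tray in case [-241.40573066  -62.95771456] -7.146903278334709
[ 474.99692627 -278.77904974   20.19252251] [ 551.42476889 -208.2660184    84.19321696]
[365.07053881 299.4122747   20.031701  ] [404.53853338 343.1342568   69.8698006 ]
```

```bash
cat >> h.py <<'E'
TH=np.radians(19.85); T0=np.array([763.5,184.])
LY=-67.5
def pose(x,y,z,yaw=0,a=90,off=0):
    "case-frame xy (mm), yaw deg rel. case, a = deg below horizontal; off = back off along heading"
    c,s=np.cos(TH),np.sin(TH); h=np.radians(yaw); x-=off*np.cos(h); y-=off*np.sin(h)
    p=[T0[0]+c*x-s*y,T0[1]+s*x+c*y,z]; w=TH+h; a=np.radians(a)
    f=np.array([np.cos(w),np.sin(w),0]); l=np.array([-np.sin(w),np.cos(w),0])
    zz=f*np.cos(a)-np.array([0,0,1])*np.sin(a)
    return p,np.stack([l,np.cross(zz,l),zz],1)
def tocase(p):
    d=np.array(p[:2])-T0;c,s=np.cos(TH),np.sin(TH);return np.array([c*d[0]+s*d[1],-s*d[0]+c*d[1]])
E
python3 - <<'E'
from h import *
for k in [(-325,-52.5,150,-7,90,35),(-325,-52.5,15,-7,90,35),(-280,-66,15,0,90,11),(-175,-67.5,15,0,90,11),
 (-200,LY,120,0,60),(-200,LY,60,0,35),(-200,LY,25,0,35),(-90,LY,25,0,35),(-90,LY,25,0,40),(-90,LY,25,0,50),(-127,100,48),(-127,-40,48)]:
    q=inverse_kinematics(*pose(*k)); print(k,np.round(pose(*k)[0]),None if q is None else np.round(q,2))
E
```

```text
(-325, -52.5, 150, -7, 90, 35) [442.  16. 150.] [-0.34  0.37  0.21  2.15 -0.13  0.63  1.75]
(-325, -52.5, 15, -7, 90, 35) [442.  16.  15.] [-0.1   0.64 -0.09  2.21  0.18  0.31  1.45]
(-280, -66, 15, 0, 90, 11) [512.  23.  15.] [-0.09  0.69 -0.1   2.03  0.15  0.43  1.62]
(-175, -67.5, 15, 0, 90, 11) [611.  57.  15.] [-0.13  0.79 -0.08  1.76  0.11  0.6   1.64]
(-200, -67.5, 120, 0, 60) [598.  53. 120.] [ 0.37  0.57 -0.64  2.16  1.7   0.21  0.17]
(-200, -67.5, 60, 0, 35) [598.  53.  60.] [ 0.32  0.89 -0.46  2.4   3.23  0.97 -1.13]
(-200, -67.5, 25, 0, 35) [598.  53.  25.] [ 0.93  1.52 -1.29  2.36  2.74  1.05  0.08]
(-90, -67.5, 25, 0, 35) [702.  90.  25.] [ 0.77  1.48 -1.28  2.12  2.66  0.94  0.08]
(-90, -67.5, 25, 0, 40) [702.  90.  25.] [ 0.74  1.4  -1.28  2.09  2.5   0.91  0.12]
(-90, -67.5, 25, 0, 50) [702.  90.  25.] [ 0.69  1.3  -1.28  2.01  2.16  0.87  0.27]
(-127, 100, 48) [610. 235.  48.] [-0.41  0.79 -0.07  1.64  0.08  0.72  1.4 ]
(-127, -40, 48) [658. 103.  48.] [-0.21  0.8  -0.06  1.6   0.07  0.74  1.62]
```

Run:
```python
from h import *
movep(*pose(-325,-52.5,190,-7,90,35))
p=lambda *k:movel(*pose(*k[:-1]),max_speed=k[-1])
p(-325,-52.5,15,-7,90,35,150)
p(-325,-52.5,15,-7,90,13,40)
p(-280,-66,15,0,90,11,40)
p(-215,-67.5,15,0,90,11,40); print(read_state()['ft_force'])
p(-155,-67.5,15,0,90,11,40); print(read_state()['ft_force'],read_state()['time'])
p(-155,-67.5,15,0,90,40,100)
p(-155,-67.5,180,0,90,60,200)
s=snap('scene','s1');t=snap('top','t1')
f=lambda i,y,x:cv2.resize(i[y:y+150,x:x+140],None,fx=2.8,fy=2.8,interpolation=cv2.INTER_CUBIC)
cv2.imwrite('pics/v1.png',np.hstack([f(s['image'],80,190),f(t['image'],95,140)]))
print(read_state()['time'])
```

```text
[-7.28697276 -2.97251163  5.75017251]
[-8.45866001 -1.76235075  5.42071788] 9.3
10.825
```

View pics/v1.png

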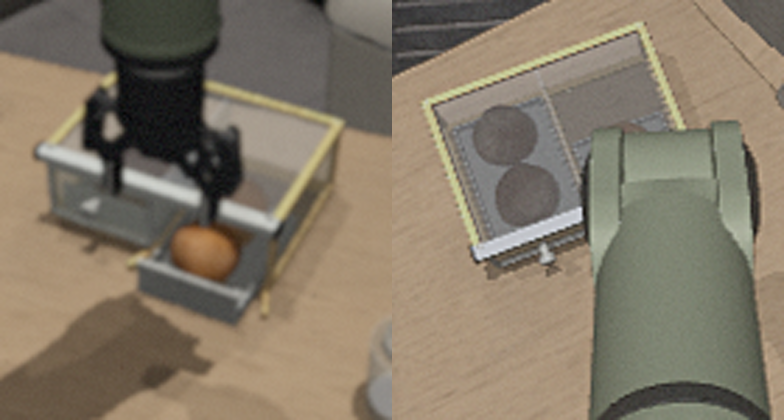

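The tray is straight between the runners with the near muffin upright, and its panel is about 55 mm short of the mouth. Now I look for tilted-tool configurations that reach under the track.

Run:
```python
from h import *
print(read_state()['qpos'].round(2))
F=np.diag([-1,-1,1])
for k in [(-215,LY,180,0,65),(-200,LY,120,0,38),(-190,LY,60,0,38),(-180,LY,40,0,38),(-170,LY,30,0,38),(-150,LY,30,0,38),(-120,LY,30,0,38),(-90,LY,30,0,38),(-150,LY,120,0,38),(-130,LY,60,0,38)]:
  for fl in (0,1):
    p,R=pose(*k); R=R@F if fl else R
    q=inverse_kinematics(p,R); print(k,fl,None if q is None else np.round(q,2))
```

```text
[-0.35  0.53  0.24  1.77 -0.16  0.86  1.88]
(-215, -67.5, 180, 0, 65) 0 [-0.12  0.38 -0.01  2.11 -0.37  0.24  2.13]
(-215, -67.5, 180, 0, 65) 1 [-0.73  0.51  0.8   2.14 -1.25  0.5  -0.2 ]
(-200, -67.5, 120, 0, 38) 0 [ 0.87  1.08 -1.28  2.37  2.53  0.85 -0.19]
(-200, -67.5, 120, 0, 38) 1 [ 0.61  0.8  -0.86  2.38  2.9   0.72  2.37]
(-190, -67.5, 60, 0, 38) 0 [ 0.87  1.32 -1.28  2.34  2.6   0.97 -0.04]
(-190, -67.5, 60, 0, 38) 1 [ 0.61  0.99 -0.87  2.35  2.92  0.84  2.48]
(-180, -67.5, 40, 0, 38) 0 [ 0.87  1.39 -1.28  2.31  2.62  0.99  0.02]
(-180, -67.5, 40, 0, 38) 1 [ 0.45  0.96 -0.66  2.33  3.06  0.86  2.26]
(-170, -67.5, 30, 0, 38) 0 [ 0.86  1.43 -1.28  2.28  2.62  0.99  0.05]
(-170, -67.5, 30, 0, 38) 1 [ 0.44  0.99 -0.66  2.3   3.06  0.86  2.27]
(-150, -67.5, 30, 0, 38) 0 [ 0.83  1.42 -1.28  2.24  2.61  0.97  0.06]
(-150, -67.5, 30, 0, 38) 1 [ 0.42  0.99 -0.66  2.26  3.04  0.82  2.27]
(-120, -67.5, 30, 0, 38) 0 [ 0.79  1.42 -1.28  2.17  2.58  0.94  0.07]
(-120, -67.5, 30, 0, 38) 1 [ 0.4   0.99 -0.66  2.19  3.01  0.77  2.28]
(-90, -67.5, 30, 0, 38) 0 [ 0.75  1.42 -1.28  2.11  2.56  0.92  0.09]
(-90, -67.5, 30, 0, 38) 1 [ 0.37  1.   -0.66  2.12  2.98  0.72  2.3 ]
(-150, -67.5, 120, 0, 38) 0 [ 0.81  1.11 -1.28  2.26  2.47  0.82 -0.12]
(-150, -67.5, 120, 0, 38) 1 [ 0.56  0.82 -0.86  2.27  2.83  0.66  2.43]
(-130, -67.5, 60, 0, 38) 0 [ 0.79  1.32 -1.28  2.21  2.55  0.92  0.01]
(-130, -67.5, 60, 0, 38) 1 [ 0.4   0.91 -0.66  2.22  3.    0.74  2.25]
```

```bash
cat >> h.py <<'E'
FL=np.diag([-1.,-1,1])
def posf(*k):
    p,R=pose(*k); return p,R@FL
E
python3 - <<'E'
from h import *
movel(pose(-230,LY,320)[0],max_speed=250)
clamp()
for z in (260,220,180,150,120):
    q=inverse_kinematics(*posf(-165,LY,z,0,38)); print(z,None if q is None else q.round(2))
    if q is not None and q[2]>-1.1: break
if q is not None:
    goto_joints(q); s=read_state(); print(s['time'],s['eef_pos'],s['ft_force'],s['finger_gap'])
    for k in [(-200,LY,60,0,38),(-195,LY,20,0,38),(-95,LY,20,0,38)]:
        q=inverse_kinematics(*posf(*k)); print(k,None if q is None else q.round(2))
s=snap('scene','s2')
cv2.imwrite('pics/v2.png',s['image'])
E
```

```text
260 [ 0.6   0.43 -0.85  2.25  2.87  0.31  2.17]
14.925 [631.46825597  64.43419348 260.13293462] [ 0.59830412 -0.14381118 -0.25401933] 0.27782203036207875
(-200, -67.5, 60, 0, 38) [ 0.51  0.92 -0.72  2.38  3.03  0.85  2.29]
(-195, -67.5, 20, 0, 38) [ 0.48  1.03 -0.68  2.35  3.08  0.91  2.31]
(-95, -67.5, 20, 0, 38) [ 0.35  1.   -0.62  2.13  3.02  0.74  2.26]
```

View pics/v2.png

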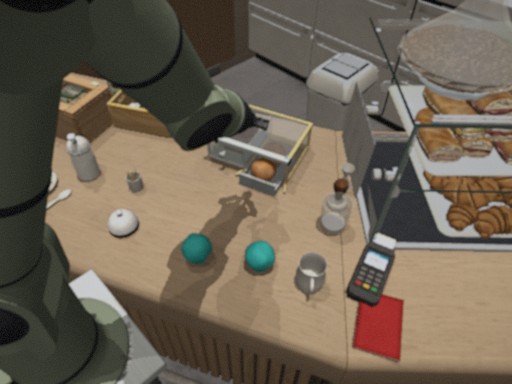

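Tilted pose reached. The tray's panel is at about (260,185) in the picture, the lane is clear and the bystanders are untouched. Now the final push.

Run:
```python
from h import *
st=lambda n:(lambda s:print(n,round(s['time'],2),tocase(s['eef_pos']).round(1),s['eef_pos'][2].round(1),s['ft_force'].round(1)))(read_state())
movel(*posf(-200,LY,70,0,38),max_speed=200); st('a')
movel(*posf(-195,LY,20,0,38),max_speed=120); st('b')
print(movel(posf(-170,LY,20,0,38)[0],max_speed=60,guard=15)); st('c')
print(movel(posf(-112,LY,20,0,38)[0],max_speed=40,guard=20)); st('d')
print(movel(posf(-84,LY,20,0,38)[0],max_speed=25,guard=15)); st('e')
s=snap('scene','s3');t=snap('top','t3')
f=lambda i,y,x:cv2.resize(i[y:y+150,x:x+140],None,fx=2.8,fy=2.8,interpolation=cv2.INTER_CUBIC)
cv2.imwrite('pics/v3.png',np.hstack([f(s['image'],80,190),f(t['image'],95,140)]))
```

```text
a 16.09 [-199.6  -67.6] 70.9 [ 0.2 -0.1  0.4]
b 16.66 [-194.8  -67.4] 20.7 [-0.5 -0.4  0.7]
False
c 17.23 [-170.   -67.4] 20.1 [ 0.3  1.3 -0.2]
False
d 18.82 [-112.1  -67.5] 20.0 [-1.4 -0.3 -0.7]
True
e 19.69 [-89.6 -67. ] 19.2 [-2.3 -0.3  1.6]
```

View pics/v3.png

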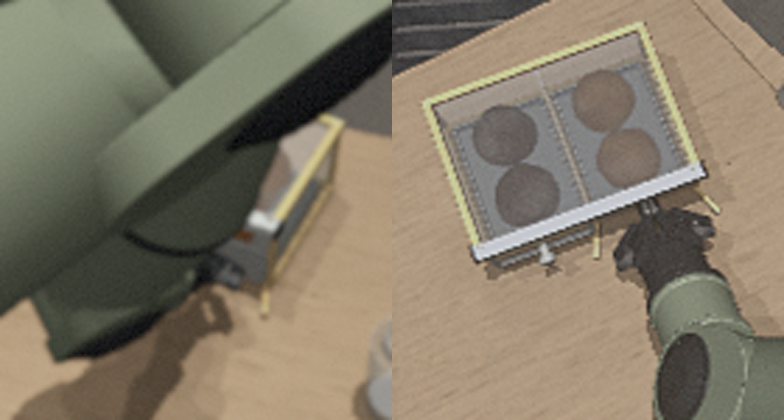

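Run:
```python
from h import *
st=lambda n:(lambda s:print(n,round(s['time'],2),tocase(s['eef_pos']).round(1),s['eef_pos'][2].round(1),s['ft_force'].round(1)))(read_state())
movel(posf(-195,LY,22)[0],max_speed=150)
movel(posf(-200,LY,70)[0],max_speed=150)
movel(posf(-165,LY,260)[0],max_speed=250)
movep(*pose(-230,LY,320)); st('v')
movep(*pose(-150,125,200)); st('up')
movel(pose(-124,125,100)[0],max_speed=200)
movel(pose(-124,125,48)[0],max_speed=100); st('down')
s=snap('scene','s4');t=snap('top','t4')
f=lambda i,y,x:cv2.resize(i[y:y+150,x:x+140],None,fx=2.8,fy=2.8,interpolation=cv2.INTER_CUBIC)
cv2.imwrite('pics/v4.png',np.hstack([f(s['image'],80,190),f(t['image'],95,140)]))
```

```text
v 24.47 [-230.2  -67.8] 319.6 [-0.   0.4 -0.5]
up 25.42 [-149.7  123.2] 200.7 [ 0.2 -0.7 -0.9]
down 26.75 [-123.8  125.1] 48.3 [-0.2 -0.3  0.4]
```

View pics/v4.png

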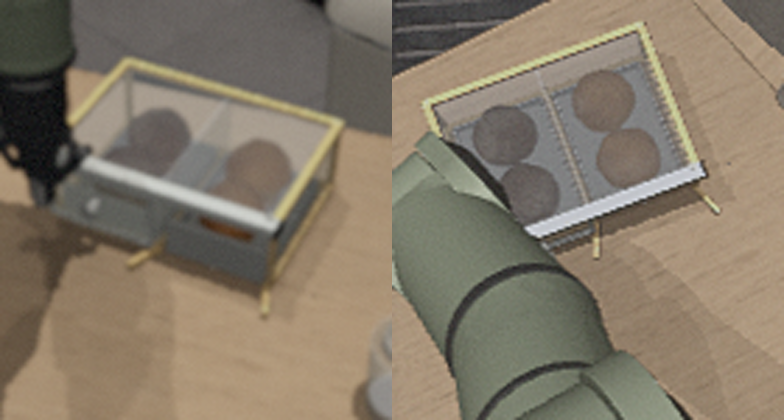

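The tray sits inside the mouth with both muffins upright, and the closed fingers are left of the knob, which is at about (92,207). Next I push the knob right.

Run:
```python
from h import *
st=lambda n:(lambda s:print(n,round(s['time'],2),tocase(s['eef_pos']).round(1),s['eef_pos'][2].round(1),s['ft_force'].round(1)))(read_state())
print(movel(pose(-124,105,48)[0],max_speed=50,guard=12)); st('a')
print(movel(pose(-124,-20,48)[0],max_speed=60,guard=12)); st('b')
print(movel(pose(-124,-75,48)[0],max_speed=25,guard=12)); st('c')
y=tocase(read_state()['eef_pos'])[1]
movel(pose(-124,y+25,48)[0],max_speed=80)
movel(pose(-160,y+25,48)[0],max_speed=150)
movel(pose(-180,y+25,200)[0],max_speed=250)
movep(*pose(-230,250,260)); st('end')
s=snap('scene','s5');t=snap('top','t5')
f=lambda i,y,x:cv2.resize(i[y:y+150,x:x+140],None,fx=2.8,fy=2.8,interpolation=cv2.INTER_CUBIC)
cv2.imwrite('pics/v5.png',np.vstack([np.hstack([f(s['image'],80,190),f(t['image'],95,140)])]))
```

```text
False
a 27.4 [-124.   104.8] 48.1 [0.1 1.  0.7]
False
b 29.63 [-124.1  -19.9] 48.0 [ 0.2 -0.2 -0.2]
True
c 30.73 [-124.1  -41.8] 47.7 [-0.5  2.2  1.4]
end 33.43 [-229.6  248.4] 259.3 [-0.   0.4  0.5]
```

View pics/v5.png

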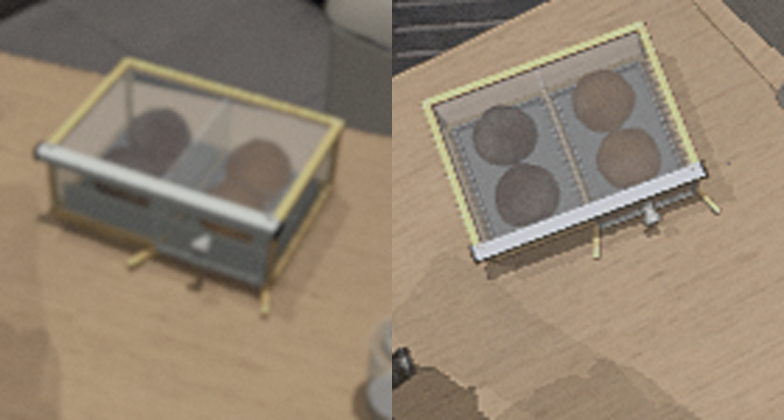

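View pics/s5.png

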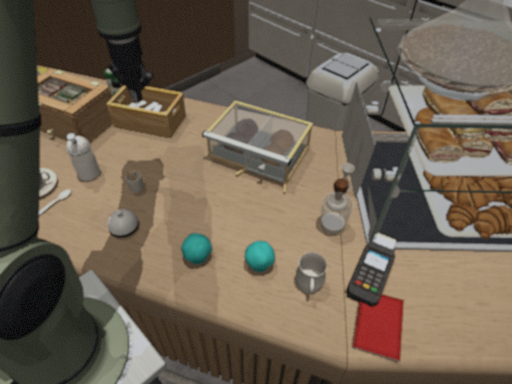

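Run:
```python
from h import *
a=pickle.load(open('pics/t0.pkl','rb'));b=pickle.load(open('pics/t5.pkl','rb'))
T=a['image'][180:194,188:203]; S=b['image'][150:200,200:270]
T,S=[cv2.resize(i,None,fx=4,fy=4,interpolation=cv2.INTER_CUBIC) for i in(T,S)]
r=cv2.matchTemplate(S,T,cv2.TM_CCOEFF_NORMED);_,m,_,l=cv2.minMaxLoc(r)
d=np.array([200+l[0]/4-188,150+l[1]/4-180])
p=tocase(ray(a,195,186.5,60));q=tocase(ray(b,195+d[0],186.5+d[1],60)); print(m,d,p,q,q-p)
for n in('t0','t5'):
  P=cloud(pickle.load(open(f'pics/{n}.pkl','rb'))).reshape(-1,3)
  for c0 in((525,-250),(385,322)):
    k=P[(np.hypot(P[:,0]-c0[0],P[:,1]-c0[1])<60)&(P[:,2]>20)]; print(n,len(k),np.median(k,0).round(1))
```

```text
0.8760138750076294 [ 37.25 -14.  ] [-123.06633797   65.9796653 ] [-123.17051334  -65.64973091] [-1.04175372e-01 -1.31629396e+02]
t0 246 [ 512.  -245.7   54.7]
t0 99 [382.5 324.4  40.8]
t5 241 [ 512.  -244.9   56.5]
t5 1720 [408.7 309.6 667.3]
```

The knob moved 131.6 mm in the images against a nominal 138 mm. Other lengths also measure about 3 % short, but a firmer second push will confirm the stop.

Run:
```python
from h import *
st=lambda n:(lambda s:print(n,round(s['time'],2),tocase(s['eef_pos']).round(1),s['eef_pos'][2].round(1),s['ft_force'].round(1)))(read_state())
movep(*pose(-180,-10,200))
movel(pose(-126,-10,110)[0],max_speed=200)
movel(pose(-124,-10,56)[0],max_speed=100)
print(movel(pose(-124,-75,56)[0],max_speed=20,guard=25)); st('c')
movel(pose(-124,-15,56)[0],max_speed=80)
movel(pose(-160,-15,56)[0],max_speed=150)
movel(pose(-180,-15,200)[0],max_speed=250)
movep(*pose(-330,150,280)); st('end')
s=snap('scene','s6');t=snap('top','t6')
f=lambda i,y,x,h,w,k:cv2.resize(i[y:y+h,x:x+w],None,fx=k,fy=k,interpolation=cv2.INTER_CUBIC)
cv2.imwrite('pics/v6.png',np.hstack([f(s['image'],90,195,120,130,6)[:, :780]])[:600])
T=pickle.load(open('pics/t0.pkl','rb'))['image']
for n,(u,v) in dict(jug=(331,216),pot=(161,261)).items():
    r=cv2.matchTemplate(t['image'][v-25:v+25,u-25:u+25],T[v-15:v+15,u-15:u+15],cv2.TM_CCOEFF_NORMED);print(n,cv2.minMaxLoc(r)[1::2])
```

```text
True
c 37.85 [-124.   -43.9] 55.8 [-2.3  3.2  4.6]
end 40.44 [-329.2  149.2] 279.5 [ 0.3  0.6 -0.2]
jug (0.9967176914215088, (10, 10))
pot (0.14405125379562378, (0, 15))
```

View pics/v6.png

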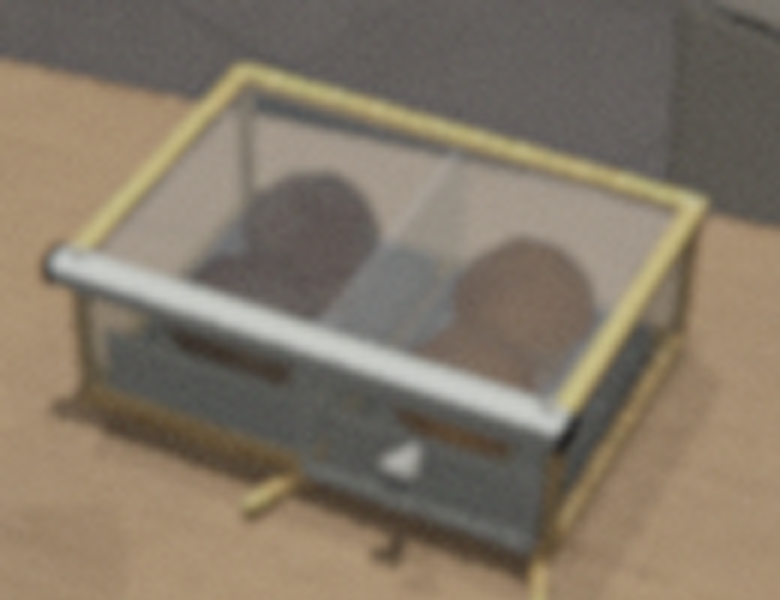

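The door covers the right lane right up to the case's right edge, and the knob is at about (400,462). Both muffins are upright inside. The arm hides the pot in the top view, so I check it in the scene view and then hand in.

Run:
```python
from h import *
a=cv2.imread('pics/s0.png')
movep(*pose(-330,-60,320))
b=snap('scene','s7')['image'];t=snap('top','t7')['image'];t0=cv2.imread('pics/t0.png')
for n,A,B,u,v in(('pot',a,b,135,182),('jug',a,b,312,272),('turq',a,b,260,256),('pot top',t0,t,161,261)):
    r=cv2.matchTemplate(B[v-22:v+22,u-22:u+22],A[v-12:v+12,u-12:u+12],cv2.TM_CCOEFF_NORMED);print(n,cv2.minMaxLoc(r)[1::2])
print(read_state()['time'])
finish_job()
```

```text
pot (0.9965635538101196, (10, 10))
jug (0.9970409870147705, (10, 10))
turq (0.9871429204940796, (10, 10))
pot top (0.9949933886528015, (10, 10))
41.5083
the job is handed in; nothing more can be done
```

I slid the tray of two muffins into the right-hand lane to the back stop, then pushed the door shut by its knob. I handed the job in at about 41.5 s with the arm clear of everything.

**Checks that passed**
- **Tray and muffins:** the last pictures show the tray fully inside the case with both muffins upright.
- **Door:** it reaches the case's right edge. It stopped firmly on two separate pushes, at 12 N and then 25 N.
- **Bystanders:** the jug, the pot and the one turquoise muffin I checked were at the same pixel positions as at the start.

**Checks that disagreed**
- **Door travel:** the knob moved 131.6 mm in the camera images, against a nominal 138 mm. The camera lengths read about 2–3 % short elsewhere, which explains part of the gap. The second push also ended 2 mm farther along than the first.
- **Case depth:** the tray stopped about 5 mm deeper than my first estimate. That fits the error in my initial fit of the case's position.

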